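# Shut and bolt the tea locker

## Task

The tea locker on the cupboard top has been left open. Close its lid fully, then bolt it: lift the bolt's handle out of its notch, slide the bolt through the staple on the lid until it comes up against its stop, and put the handle fully down into the notch there. Feel for the stop rather than forcing the bolt against it, and leave the other things where they are.

Things in the scene. Friction and masses are not known exactly. Their poses are not given: they have to be found in the camera images.
- locker: white box with a plywood top, 200 mm (its x) by 360 mm (its y) by 110 mm high, standing fixed on the cupboard top, turned by up to about 0.3 rad. Origin: centre of its underside, z up. Its flat top at z = 110 mm is in two parts: a fixed deck from y = -180 to -20 mm, which carries the barrel bolt, and the lid from y = -20 to +180 mm.
- lid (a joint): angle of the lid, rad: 0 = shut (its top flush with the deck, 110 mm high), growing as it opens. The lid is a 15 mm board, 196 mm (x) by 198 mm (y), 0.5 kg, hinged along the locker's edge at y = +180 mm, z = 110 mm (axis along x). Stiff hinge: it stays where left; 1 to 4 N down near its free edge closes it. At x = 0 on its free edge stands the staple, a steel arch 25 mm wide, 31 mm high.
- lid_edge (a point): point on the upper face of the lid, right at its free edge, 60 mm to the -x side of the staple; moves with the lid (198 mm from the hinge axis)
- bolt_plate: the barrel bolt's fixed steel plate and guides, on the deck. Origin: on the bolt's axis (along the locker's y at x = 0, 20 mm above the deck), where the handle leaves the bolt when it is drawn back (locker y = -102 mm). Axes as the locker's; +y points to the lid. 14 mm to -x of the axis stands a rail, its top 8 mm above the axis, with a notch at each end.
- rear_notch (a point): middle of the drawn-back notch in the rail, level with the bolt axis and 14 mm to -x of it; 13 mm wide along the bolt, open at the top
- front_notch (a point): middle of the range in which the locking notch can lie (48.5 mm towards the lid from the bolt plate's origin). The real one, 9 mm wide, lies up to 12 mm to either side: it belongs to the front guide, a saddle over the bolt (top 13 mm above its axis) screwed down by hand through slots. The guide's face ends the notch on the lid side and stops the handle at any angle: feel for it.
- bolt (a joint): how far the bolt is slid, m: 0 = drawn back, growing towards the lid (locker +y). It drags with about 3 N. The handle's stem (7 mm thick) meets the stop at a value between 0.037 and 0.062, and drops into the locking notch from there to 2 mm short of it. Pressing the handle on its notches or stop with over 15 N would bend it.
- handle (a joint): angle of the bolt's handle about the bolt axis, rad: 0 = fully down (level, pointing to the locker's -x), 1.57 = straight up. Down in a notch the bolt cannot slide; above about 0.75 rad the stem is clear of the rail and the bolt slides. It stays at the angle where it is left (stiff: about 1 N at the knob).
- lever: the bolt's handle: a 7 mm round stem with a flat-sided round knob, 18 mm in diameter and 14 mm thick, its two flat faces looking along the bolt. Origin: centre of the knob, 40 mm from the bolt axis; x points along the stem to the axis, y along the bolt. Handle down, the knob's centre is 130 mm above the cupboard top (20 mm above the deck), 40 mm to -x of the axis, with free room on both sides along the bolt.
- tea_canister: aluminium tea canister with a snap latch, 87 mm diameter, 119 mm high; stands beside the locker. Origin: centre of its foot. Leave alone.
- spoon_holder: stainless cup, 64 mm diameter, 90 mm high, with teaspoons up to 160 mm. Origin: centre of its foot. Leave alone.
- glass_saucer: clear glass saucer, 136 mm diameter, 18 mm high. Origin: centre of its foot. Leave alone.
- melamine_cup: white melamine cup with a handle, 80 mm diameter, 78 mm high. Origin: centre of its foot. Leave alone.
- fish_opener: grey plastic bottle opener shaped like a fish, 100 mm long, 8 mm thick, lying on the deck on the far (+x) side of the bolt. Origin: centre of its underside. Leave alone.
- honey_jar: amber jar, 64 mm diameter, 85 mm high. Origin: centre of its foot. Leave alone.

How it is judged:
On the way, in this order (a step that is already met when the one before it is completed fails the run):
1. the lid is shut, the bolt still drawn back (value of joint lid below 0.03 rad and value of joint bolt below 0.01 m), for 0.2 s.
2. the bolt is slid through the staple of the shut lid (value of joint lid below 0.03 rad and value of joint bolt above 0.032 m), for 0.1 s.
At the end, for the whole second after the job is handed in: The lid is shut (within 0.03 rad), the bolt is slid at least 32 mm, through the staple, its handle lies fully down in the locking notch (within 0.12 rad of level), and all is still (all of step 2 and value of joint handle below 0.12 rad and velocity of joint bolt below 0.005 m/s and velocity of joint handle below 0.05 rad/s); the robot touches nothing.
It fails at once if the handle is forced against the edges of its notches or its stop (over 15 N) (contact force between lever and bolt_plate above 15 N).
It fails at once if one of the other things (canister, spoon holder, saucer, cup, bottle opener, jar) is pushed away or knocked over (distance of any of tea_canister, spoon_holder, glass_saucer, melamine_cup, fish_opener, honey_jar from where it was at the start of the episode above 0.02 m or angle between any of tea_canister, spoon_holder, glass_saucer, melamine_cup, fish_opener, honey_jar's own z axis and vertical above 0.5 rad).
It also fails if it takes over 61 s, if anything falls off the work surface, if the arm or the gripper's body presses on something with over 40 N, if the wrist force passes 120 N, or if a joint passes its speed limit or range.

## Robot

A 6-joint arm with a two-finger parallel gripper is mounted at the origin on the work surface. World frame = base frame: x ahead of the robot, y to its left, z up, the work surface at z = 0. Lengths are in m, angles in rad, forces in N, time in s.
With the tool pointing down it reaches from about 0.275 to 0.825 m from the base axis. Payload 4.9 kg.
Tool frame: the origin (TCP) lies at the very end of the fingers, on their centre line; the grasp point (between the pads) lies 19 mm behind it; x points along the fingers, y is the direction in which the jaws open and shut, and the axes are right-handed (so a half turn about x gives the same grasp; the last joint's range is limited). The gripper opens to 85 mm and grips with 20 to 120 N. Pads are 22 mm wide; open, the fingers measure 114 mm over their backs; the gripper's body (76 mm by 85 mm) begins 54 mm behind the grasp point. The pads swing forward as they close: fully open they stand 13 mm farther back than shut.
Start: joints at [-1.429, 0.326, -0.193, 1.052, 0, 1.437], TCP at [0.15, -0.529, 0.231] pointing down, gripper open.
Joint ranges: [-2.65, 2.65], [-0.97, 1.79], [-1.3, 1.35], [-1.93, 2.1], [-1.47, 1.37], [-3.14, 3.14]. Speed limits (rad/s): [2.57, 2.57, 3.14, 3.14, 3.14, 3.14].

## Interface

Orientations are given as a unit quaternion [w, x, y, z].
In Python, from bench import get_obs, capture, camera_info, sign_off, search_frame, cut_out, place_of gives the robot as it stands.
- The arm moves only by the tool carry_out, never from a script. Its arguments are lists of equal length, an entry for each row: "dr": the turn, a rotation vector about the tool's x, y, z in degrees, a list of three; "xyz": the shift along the tool's x, y, z in m, a list of three; "gripper": the opening, from 0 (shut) to 1 (fully open). In form: {"dr": [[ax, ay, az], ...], "xyz": [[dx, dy, dz], ...], "gripper": [gripper, ...]}. A call has 1 to 10 rows; each row shifts and turns the commanded pose from where the row before left it, along the tool's axes as they then stand; what a row does not reach is not made up. A row lasts 1/10 s, in which the tool goes at most 50 mm and 8.59 degrees, less where a joint would pass 70% of its speed; a pose out of reach is approached as far as the arm can. A call with a gripper value outside its range is refused whole. The fingers move at their own pace and stop on an object; "squeeze" is the grip in N (left out, the last holds). Time passes only in rows, so rows that do not move let the fingers close. It gives the time, the measured TCP pose, the force and the opening at its end, in the units of the state.
- get_obs(): the state, without advancing time (a new reading comes with each control period).
- capture(name): name is "scene" or "top"; returns the picture (420x560x3 uint8, red, green, blue); there is no depth.
- camera_info(name): a dict with "mtx" (3x3 intrinsics, pixels), "R" (3x3) and "t" (3): a world point X has camera coordinates R X + t. Camera axes: x right, y down, z forward; pixel columns grow to the right and rows downward; lengths in m; the calibration is good to about 2 mm. A picture is of the moment at which its call begins. camera_info takes no time and is no camera call.
- sign_off(): hands the job in, once; it reports no verdict.
Trained networks look in the newest picture that a camera, given by its name, has taken for a name from the list of things; names that differ only in an ending like _2 or _b are one class to them, and where a whole thing is asked for, a point or a joint stands for the part that bears it (a point fixed in the world has none). Each returns a list of dicts, best first, with "p" (0 to 1); they miss things now and then, are a little off and sometimes report something else, mostly with a low value. They report only what shows in the picture. A call takes as long as a camera call.
- search_frame(thing, camera): "point" ([x, y, z] in m, in world coordinates, good to about 4 mm: the middle of the surface that is visible of it).
- cut_out(thing, camera): "pixels" (420x560 bool, what is visible of it).
- place_of(thing, camera): "point" ([x, y, z] in m, in world coordinates, good to about 4 mm: a listed point, or the origin of a listed thing).
The state is a dict: "t": time; "q": joint angles; "qvel": joint speeds; "joint_torque": joint torques, N m; "ee_pos": TCP position; "orientation": TCP orientation; "contact_force": force on the tool from outside, world axes, zero at the start; "wrist_torque": the same for the moment, N m; "finger_gap": finger opening in m.
Only numpy, scipy, OpenCV 4.12 (cv2) and the standard library are available. Lean on these libraries where they do the work, as an engineer would, in place of code of your own. Each camera call takes 0.05 s, during which the arm holds its last target.

## Working session

There is one attempt and no reset: what is moved stays moved. The work goes in short steps, Python scripts to look and compute and a tool call to move; the robot and the scene stay as the last step left them, time stands still between calls to the robot, and variables do not carry over. Pictures are saved under pics/ and viewed, and the job is handed in when it is done.

Besides the shell and the picture viewer there is one more tool, called after ">>>" as name(argument=value, ...), one argument or row to a line, values as JSON. carry_out: Moves the arm, as the interface text tells. Its arguments: {"type":"object","properties":{"dr":{"type":"array","items":{"type":"array","items":{"type":"number"}}},"xyz":{"type":"array","items":{"type":"array","items":{"type":"number"}}},"gripper":{"type":"array","items":{"type":"number"}},"squeeze":{"type":"number"}},"required":["dr","xyz","gripper"]}

```bash
mkdir -p pics; ls; python3 - <<'E'
from bench import *
import cv2
o=get_obs()
print({k:(v if not hasattr(v,'tolist') else v.tolist()) for k,v in o.items()})
for c in ["scene","top"]:
    im=capture(c); cv2.imwrite(f"pics/a_{c}.png",im[:,:,::-1])
    i=camera_info(c); print(c,i)
for c in ["scene","top"]:
  for n in ["locker","lid_edge","bolt_plate","rear_notch","front_notch","lever"]:
    r=place_of(n,c); print(c,n,[(x['p'],[round(float(a),4) for a in x['point']]) for x in r[:2]])
print(get_obs()['t'])
E
```

```text
pics
{'t': 0.0, 'q': [-1.4291885448362232, 0.3269388737583824, -0.1935736930046643, 1.0519832571824095, 4.0934169910611566e-05, 1.436575363971064], 'qvel': [-0.00047599697635833973, 0.001274757034369978, 0.001012623272984394, 0.00033882686525618514, -0.0001430833780752216, 8.356732138199339e-05], 'joint_torque': [0.0011477298539830372, -44.339879751205444, 26.243977546691895, 0.015453400555998087, -8.130722335408791e-05, -7.422208341267833e-06], 'ee_pos': [0.149720697297047, -0.5286401499227045, 0.23050841752106133], 'orientation': [0.09661037717430923, 0.7004047173202508, 0.09781220169750393, -0.70038021115453], 'contact_force': [0.1351537479779883, -0.9470963350463593, 0.07508827355666617], 'wrist_torque': [-0.03745007570234434, -0.06706805421155851, -0.014182143277451847], 'finger_gap': 0.08533116446920647}
scene {'mtx': array([[511.30553115,   0.        , 281.68467008],
       [  0.        , 511.30553115, 201.0210225 ],
       [  0.        ,   0.        ,   1.        ]]), 'R': array([[-0.24477858,  0.96952688,  0.01005316],
       [ 0.79184928,  0.20588185, -0.57496729],
       [
[... 505 characters left out ...]
0021])]
scene lid_edge [(0.58, [0.5963, -0.1538, 0.1367]), (0.56, [0.5557, -0.0285, 0.232])]
scene bolt_plate [(0.7, [0.5943, -0.1557, 0.1364]), (0.32, [0.5583, -0.1529, 0.1292])]
scene rear_notch [(0.87, [0.5812, -0.1574, 0.127])]
scene front_notch [(0.55, [0.5891, -0.1058, 0.1326])]
scene lever [(0.59, [0.5561, -0.1535, 0.1306])]
top locker [(0.72, [0.614, -0.0584, 0.0034])]
top lid_edge [(0.67, [0.5553, -0.0274, 0.2347])]
top bolt_plate [(0.64, [0.6664, 0.1911, 0.0011]), (0.61, [0.5982, -0.1575, 0.1322])]
top rear_notch [(0.58, [0.581, -0.1564, 0.1278])]
top front_notch [(0.63, [0.5885, -0.1046, 0.1324]), (0.51, [0.6148, -0.0563, -0.0003])]
top lever [(0.44, [0.553, -0.1547, 0.1313])]
0.7
```

View pics/a_scene.png

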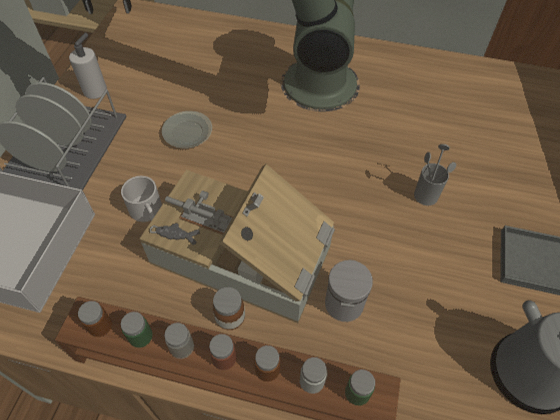

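View pics/a_top.png

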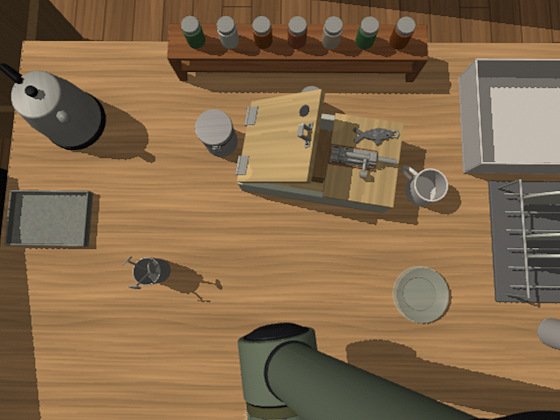

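The scene picture shows the locker at about (240,235) with its lid about 40° open. The bolt and knob are near (190,205), and the opener lies at (172,232) on the far side. In the top picture the locker is at about (320,155), with the cup at (428,185) and the canister at (215,130). Next I'll fit the locker pose and overlay it on the pictures to check it.

```bash
cat > h.py <<'E'
from bench import *
import numpy as np, cv2
from scipy.spatial.transform import Rotation as Rn
from scipy.optimize import least_squares
def proj(c,P):
    i=camera_info(c); X=np.asarray(P)@i['R'].T+i['t']; u=X@i['mtx'].T; return u[:,:2]/u[:,2:]
def L2W(p,P):
    x,y,a=p; c,s=np.cos(a),np.sin(a); P=np.atleast_2d(P).astype(float)
    return np.c_[x+c*P[:,0]-s*P[:,1], y+s*P[:,0]+c*P[:,1], P[:,2]]
def W2L(p,P):
    x,y,a=p; c,s=np.cos(a),np.sin(a); P=np.atleast_2d(P)
    d=P[:,:2]-[x,y]; return np.c_[c*d[:,0]+s*d[:,1],-s*d[:,0]+c*d[:,1],P[:,2]]
def tool():
    o=get_obs(); q=o['orientation']; return np.array(o['ee_pos']),Rn.from_quat([q[1],q[2],q[3],q[0]]).as_matrix(),o
def shift(p,target_local):
    e,R,o=tool(); return R.T@(L2W(p,target_local)[0]-e)
def st(p):
    e,R,o=tool(); print('t',round(o['t'],2),'loc mm',(W2L(p,e)[0]*1e3).round(1),'F',np.round(o['contact_force'],2),'gap',round(o['finger_gap']*1e3,1))
E
python3 - <<'E'
from h import *
obs=[([0,0,0],[.6126,-.0572,0]),([0,0,0],[.614,-.0584,0]),([0,-.102,.13],[.5943,-.1557,.1364]),([0,-.102,.13],[.5982,-.1575,.132]),
([-.014,-.102,.13],[.5812,-.1574,.127]),([-.014,-.102,.13],[.581,-.1564,.1278]),([-.014,-.0535,.13],[.5891,-.1058,.1326]),([-.014,-.0535,.13],[.5885,-.1046,.1324]),
([-.04,-.102,.13],[.5561,-.1535,.13]),([-.04,-.102,.13],[.553,-.1547,.13])]
A=np.array([o[0] for o in obs]);B=np.array([o[1] for o in obs])
r=least_squares(lambda p:(L2W(p,A)[:,:2]-B[:,:2]).ravel(),[.61,-.06,-.16]); p=r.x
print(p.round(4)); print((r.fun.reshape(-1,2)*1e3).round(1))
np.save('p.npy',p)
th=0.674
def lid(x,rr,h=0): return [x,.18-rr*np.cos(th)-h*np.sin(th)*1, .11+rr*np.sin(th)+h*np.cos(th)]
for c in ["scene","top"]:
    im=capture(c)[:,:,::-1]; s=4
    ctr=proj(c,L2W(p,[[0,-.03,.13]]))[0]; 
    M=np.float32([[s,0,400-s*ctr[0]],[0,s,300-s*ctr[1]]]); im=cv2.warpAffine(im,M,(800,600),flags=cv2.INTER_CUBIC)
    def dr(P,col,cl=True):
        q=proj(c,L2W(p,P))@M[:,:2].T+M[:,2]; cv2.polylines(im,[np.int32(q*8)],cl,col,1,cv2.LINE_AA,3)
    dr([[-.1,-.18,.11],[.1,-.18,.11],[.1,-.02,.11],[-.1,-.02,.11]],(0,0,255))
    dr([[-.1,-.18,0],[-.1,.18,0],[-.1,.18,.11],[-.1,-.18,.11]],(0,255,255))
    dr([lid(-.098,0),lid(.098,0),lid(.098,.198),lid(-.098,.198)],(0,255,0))
    dr([[0,-.102,.13],[-.04,-.102,.13]],(255,0,255),False)
    dr([[-.049,-.095,.13],[-.031,-.095,.13],[-.031,-.109,.13],[-.049,-.109,.13]],(255,0,0))
    cv2.imwrite(f"pics/b_{c}.png",im)
e,R,o=tool(); print(R.round(3)); 
# tool axes in locker frame
a=p[2]; print('jaw y angle rel locker y deg',np.degrees(np.arctan2(R[1,1],R[0,1])-(a+np.pi/2)))
print('shift to above lid', shift(p,[-.06,.045,.25]).round(3))
E
```

```text
[ 0.612  -0.0574 -0.164 ]
[[-0.6 -0.2]
 [-2.   1. ]
 [ 1.  -2.3]
 [-2.9 -0.5]
 [ 0.3  1.6]
 [ 0.5  0.6]
 [ 0.3 -2.1]
 [ 0.9 -3.3]
 [-0.3  2. ]
 [ 2.8  3.2]]
[[-0.     0.272 -0.962]
 [-0.    -0.962 -0.272]
 [-1.     0.     0.   ]]
jaw y angle rel locker y deg -154.80532385758116
shift to above lid [-0.019 -0.394 -0.538]
```

View pics/b_scene.png

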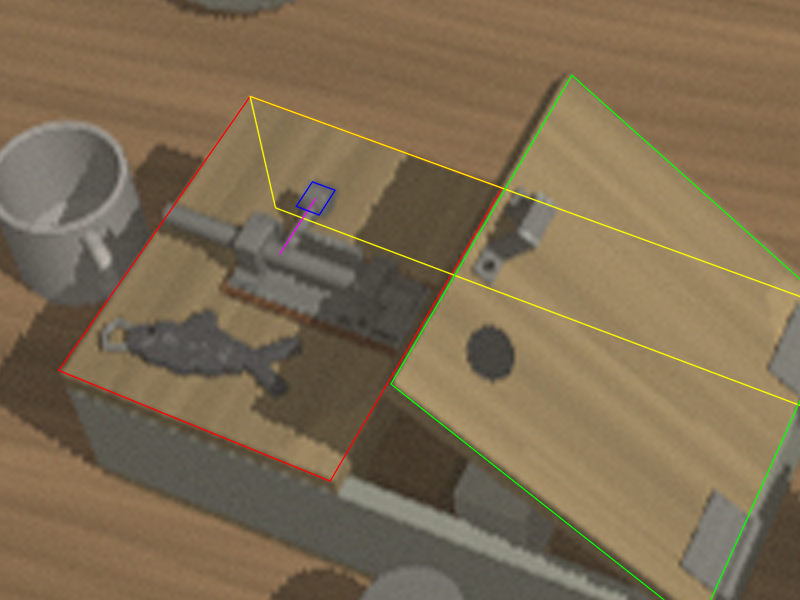

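View pics/b_top.png

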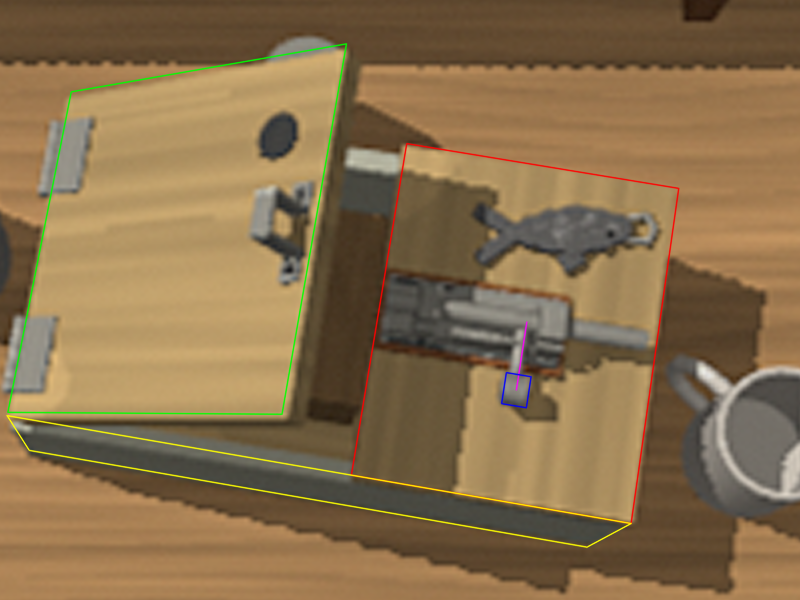

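The overlay matches both pictures: the deck, lid (0.674 rad) and knob outlines all lie on their edges. Now I'll move above the lid, left of the staple, with the fingers shut.

>>> carry_out(
  dr=[
    [0,0,0],
    [0,0,0],
    [0,0,0],
    [0,0,0],
    [0,0,0],
    [0,0,0],
    [0,0,0],
    [0,0,0],
    [0,0,0],
    [0,0,0],
  ],
  xyz=[
    [-0.01,-0.026,-0.036],
    [-0.01,-0.026,-0.036],
    [-0.01,-0.026,-0.036],
    [0,-0.026,-0.036],
    [0,-0.026,-0.036],
    [0,-0.026,-0.036],
    [0,-0.026,-0.036],
    [0,-0.026,-0.036],
    [0,-0.026,-0.036],
    [0,-0.026,-0.036],
  ],
  gripper=[0,0,0,0,0,0,0,0,0,0],
  squeeze=20,
)

```text
t: 1.8
ee_pos: [0.4263, -0.1795, 0.2616]
orientation: [0.097, 0.701, 0.097, -0.7]
contact_force: [0.2, -1.6, 0.2]
finger_gap: -0.0002
```

>>> carry_out(
  dr=[
    [0,0,0],
    [0,0,0],
    [0,0,0],
    [0,0,0],
    [0,0,0],
    [8.4,0,0],
    [8.4,0,0],
    [8.4,0,0],
    [0,0,0],
  ],
  xyz=[
    [0,-0.026,-0.036],
    [0,-0.026,-0.036],
    [0,-0.026,-0.036],
    [0,-0.026,-0.036],
    [0,-0.026,-0.036],
    [0,0,0],
    [0,0,0],
    [0,0,0],
    [0,0,0],
  ],
  gripper=[0,0,0,0,0,0,0,0,0],
)

```text
t: 2.7
ee_pos: [0.5623, -0.0128, 0.2612]
orientation: [-0.056, 0.705, -0.053, -0.705]
contact_force: [-0.1, -0.3, -0.0]
finger_gap: 0.0001
```

```bash
python3 - <<'E'
from h import *
p=np.load('p.npy'); st(p); e,R,o=tool(); print(R.round(3)); print(np.round(o['q'],2)); print(shift(p,[-.06,.045,.25]).round(4))
a=p[2]; print('jaw err deg',np.degrees(np.arctan2(R[1,1],R[0,1])-(a+np.pi/2)))
E
```

```text
t 2.7 loc mm [-56.3  35.9 261.2] F [-0.12 -0.26 -0.02] gap 0.1
[[ 0.    -0.154 -0.988]
 [ 0.004 -0.988  0.154]
 [-1.    -0.004  0.   ]]
[-0.16  0.33 -0.11  1.13  0.    3.14]
[ 0.0112 -0.009   0.0036]
jaw err deg -179.45944993188095
```

>>> carry_out(
  dr=[
    [0,0,0],
    [0,0,0],
    [0,0,0],
    [0,0,0],
    [0,0,0],
    [0,0,0],
  ],
  xyz=[
    [0.01,-0.006,0.002],
    [0.012,0,0],
    [0.012,0,0],
    [0.012,0,0],
    [0.012,0,0],
    [0.012,0,0],
  ],
  gripper=[0,0,0,0,0,0],
)

```text
t: 3.3
ee_pos: [0.5609, -0.0087, 0.1903]
orientation: [-0.056, 0.705, -0.051, -0.705]
contact_force: [-0.9, 0.7, 2.3]
finger_gap: -0.0
```

>>> carry_out(
  dr=[
    [0,0,0],
    [0,0,0],
    [0,0,0],
    [0,0,0],
    [0,0,0],
    [0,0,0],
  ],
  xyz=[
    [0.012,0,0],
    [0.012,0,0],
    [0.012,0,0],
    [0.012,0,0],
    [0.01,0,0],
    [0.01,0,0],
  ],
  gripper=[0,0,0,0,0,0],
)

```text
t: 3.9
ee_pos: [0.5608, -0.0085, 0.1224]
orientation: [-0.056, 0.705, -0.051, -0.705]
contact_force: [-0.2, -0.6, 0.7]
finger_gap: -0.0002
```

>>> carry_out(
  dr=[
    [0,0,0],
    [0,0,0],
    [0,0,0],
    [0,0,0],
  ],
  xyz=[
    [0.004,0,0],
    [0.003,0,0],
    [0.002,0,0],
    [0.001,0,0],
  ],
  gripper=[0,0,0,0],
)

```text
t: 4.3
ee_pos: [0.5609, -0.0083, 0.1133]
orientation: [-0.056, 0.705, -0.051, -0.705]
contact_force: [-1.0, -0.5, 0.7]
finger_gap: 0.0002
```

>>> carry_out(
  dr=[
    [0,0,0],
    [0,0,0],
    [0,0,0],
  ],
  xyz=[
    [0.001,0,0],
    [0.001,0,0],
    [0.001,0,0],
  ],
  gripper=[0,0,0],
)

```text
t: 4.6
ee_pos: [0.561, -0.0083, 0.1104]
orientation: [-0.056, 0.705, -0.051, -0.705]
contact_force: [-1.0, -0.7, 0.6]
finger_gap: -0.0001
```

>>> carry_out(
  dr=[
    [0,0,0],
    [0,0,0],
    [0,0,0],
  ],
  xyz=[
    [0.001,0,0],
    [0.001,0,0],
    [0,0,0],
  ],
  gripper=[0,0,0],
)

```text
t: 4.9
ee_pos: [0.561, -0.0083, 0.11]
orientation: [-0.055, 0.706, -0.051, -0.705]
contact_force: [-4.3, 0.1, 12.8]
finger_gap: -0.0001
```

```bash
python3 - <<'E'
from h import *
p=np.load('p.npy'); st(p)
im=capture('scene')[:,:,::-1]; cv2.imwrite('pics/c.png',cv2.resize(im[120:330,100:380],None,fx=2.8,fy=2.8,interpolation=cv2.INTER_CUBIC)); 
r=place_of('lid_edge','scene'); print([(x['p'],[round(float(a),4) for a in x['point']], (W2L(p,x['point'])*1e3).round(1)) for x in r[:3]])
E
```

```text
t 4.9 loc mm [-58.2  40.1 110. ] F [-4.32  0.09 12.75] gap -0.1
[(0.56, [0.5494, -0.0661, 0.11], array([[-60.3, -18.8, 110. ]]))]
```

View pics/c.png

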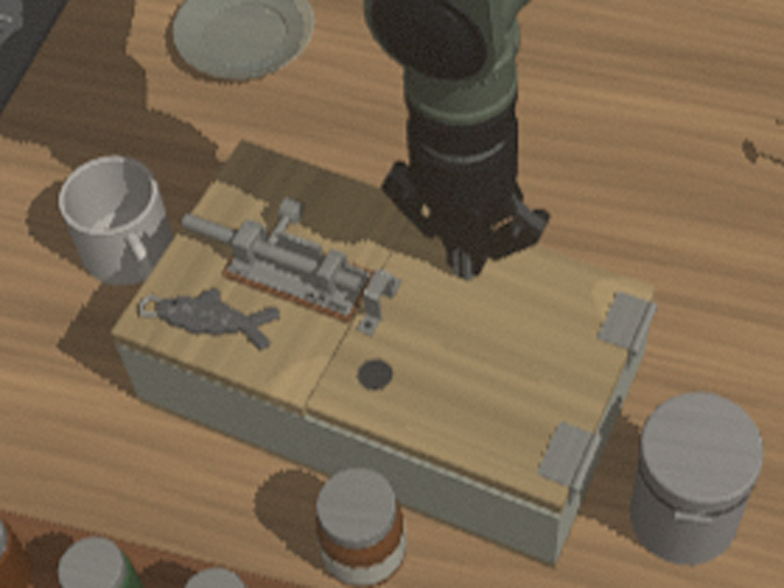

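The lid is shut: the picture shows it flush, with the staple at about (380,298) in the crop, and the network puts the lid edge at z = 0.110. Next I'll retreat, make a half turn to bring joint 6 to mid-range, and go above the knob.

>>> carry_out(
  dr=[
    [0,0,0],
    [0,0,0],
    [0,0,0],
    [0,0,0],
    [0,0,0],
    [-8.546,0,0],
    [-8.546,0,0],
    [-8.546,0,0],
    [-8.546,0,0],
    [-8.546,0,0],
  ],
  xyz=[
    [-0.04,0,0],
    [-0.04,0,0],
    [0,0.047,-0.006],
    [0,0.047,-0.006],
    [0,0.047,-0.006],
    [0,0,0],
    [0,0,0],
    [0,0,0],
    [0,0,0],
    [0,0,0],
  ],
  gripper=[0,0,0,0,0,0.5,0.5,0.5,0.5,0.5],
)

```text
t: 6.0
ee_pos: [0.5577, -0.1511, 0.1872]
orientation: [0.207, 0.677, 0.212, -0.674]
contact_force: [0.0, -0.3, 0.7]
finger_gap: 0.0427
```

>>> carry_out(
  dr=[
    [-8.546,0,0],
    [-8.546,0,0],
    [-8.546,0,0],
    [-8.546,0,0],
    [-8.546,0,0],
    [-8.546,0,0],
    [-8.546,0,0],
    [-8.546,0,0],
    [-8.546,0,0],
    [-8.546,0,0],
  ],
  xyz=[
    [0,0,0],
    [0,0,0],
    [0,0,0],
    [0,0,0],
    [0,0,0],
    [0,0,0],
    [0,0,0],
    [0,0,0],
    [0,0,0],
    [0,0,0],
  ],
  gripper=[0.5,0.5,0.5,0.5,0.5,0.5,0.5,0.5,0.5,0.5],
)

```text
t: 7.0
ee_pos: [0.5577, -0.151, 0.1872]
orientation: [0.611, 0.356, 0.613, -0.351]
contact_force: [0.2, 0.4, -0.7]
finger_gap: 0.0427
```

>>> carry_out(
  dr=[
    [-8.546,0,0],
    [-8.546,0,0],
    [-8.546,0,0],
    [-8.546,0,0],
    [-8.546,0,0],
    [-8.546,0,0],
    [0,0,0],
  ],
  xyz=[
    [0,0,0],
    [0,0,0],
    [0,0,0],
    [0,0,0],
    [0,0,0],
    [0,0,0],
    [0,0,0],
  ],
  gripper=[0.5,0.5,0.5,0.5,0.5,0.5,0.5],
)

```text
t: 7.7
ee_pos: [0.5577, -0.151, 0.1872]
orientation: [0.705, 0.059, 0.705, -0.054]
contact_force: [-1.0, 0.1, 0.1]
finger_gap: 0.0428
```

```bash
python3 - <<'E'
from h import *
p=np.load('p.npy'); st(p); e,R,o=tool(); print(R.round(3)); print(np.round(o['q'],2)); print(shift(p,[-.04,-.102,.13]).round(4))
a=p[2]; print('jaw err deg',np.degrees(np.arctan2(R[1,1],R[0,1])-(a+np.pi/2)))
for c in ['scene','top']:
    im=capture(c); ctr=proj(c,L2W(p,[[-.02,-.08,.13]]))[0]; s=6
    M=np.float32([[s,0,400-s*ctr[0]],[0,s,300-s*ctr[1]]]); cv2.imwrite(f'pics/d_{c}.png',cv2.warpAffine(im[:,:,::-1],M,(800,600),flags=cv2.INTER_CUBIC))
    for n in ["lever","rear_notch","bolt_plate","locker"]:
        r=place_of(n,c); print(c,n,[(x['p'],(W2L(p,x['point'])*1e3).round(1)) for x in r[:2]])
E
```

```text
t 7.7 loc mm [ -38.2 -101.2  187.2] F [-0.98  0.12  0.06] gap 42.8
[[ 0.001  0.159  0.987]
 [ 0.007  0.987 -0.159]
 [-1.     0.007  0.   ]]
[-0.4   0.41 -0.19  0.98  0.01 -0.24]
[ 0.0572 -0.0012 -0.0018]
jaw err deg 0.23411819266311418
scene lever [(0.59, array([[-42. , -99.4, 130.6]])), (0.28, array([[  61.9, -124.3,  111.5]]))]
scene rear_notch [(0.73, array([[ -13. , -108.8,  125.4]]))]
scene bolt_plate [(0.81, array([[  -1.2, -100.2,  132.5]]))]
scene locker [(0.75, array([[-0.5,  1.4, -2.1]]))]
top lever []
top rear_notch []
top bolt_plate []
top locker [(0.63, array([[1. , 1.2, 0.6]]))]
```

View pics/d_scene.png

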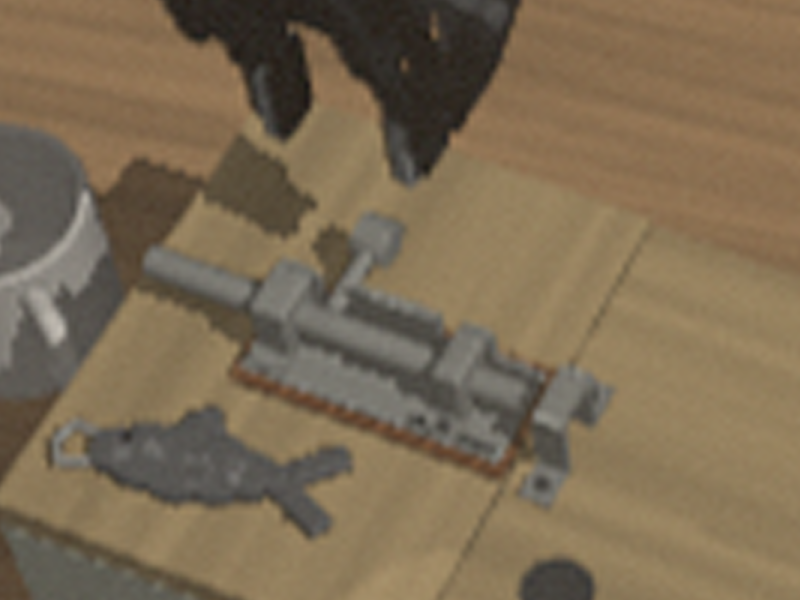

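View pics/d_top.png

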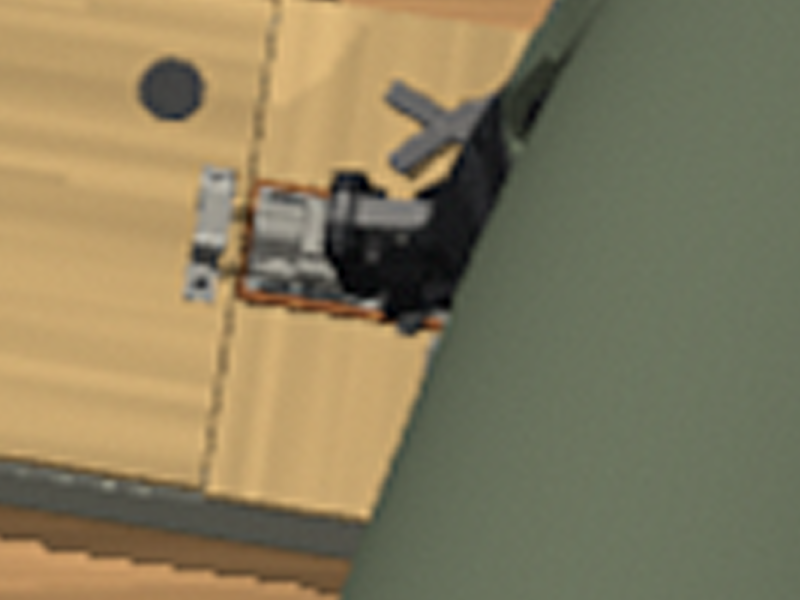

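In the scene picture the knob sits at crop (377,238) between the two fingertips. The front guide is at (468,365). The network puts the knob within 3 mm of the model. I'll descend around the knob.

>>> carry_out(
  dr=[
    [0,0,0],
    [0,0,0],
    [0,0,0],
    [0,0,0],
    [0,0,0],
  ],
  xyz=[
    [0.02,0,-0.002],
    [0.02,0,0],
    [0.02,0,0],
    [0.007,0,0],
    [0,0,0],
  ],
  gripper=[0.5,0.5,0.5,0.5,0.35],
)

```text
t: 8.7
ee_pos: [0.5548, -0.1499, 0.1194]
orientation: [0.704, 0.059, 0.705, -0.054]
contact_force: [0.8, 0.5, 0.7]
finger_gap: 0.0304
```

```bash
python3 - <<'E'
from h import *
p=np.load('p.npy'); st(p)
for c in ['scene']:
    im=capture(c); ctr=proj(c,L2W(p,[[-.04,-.1,.13]]))[0]; s=10
    M=np.float32([[s,0,400-s*ctr[0]],[0,s,300-s*ctr[1]]]); im=cv2.warpAffine(im[:,:,::-1],M,(800,600),flags=cv2.INTER_CUBIC)
    for yy in (-.109,-.102,-.095):
        q=proj(c,L2W(p,[[-.031,yy,.13],[-.049,yy,.13],[-.04,yy,.139],[-.031,yy,.13]]))@M[:,:2].T+M[:,2]; cv2.polylines(im,[np.int32(q*8)],False,(0,0,255),1,cv2.LINE_AA,3)
    cv2.imwrite(f'pics/e_{c}.png',im)
E
```

```text
t 8.7 loc mm [ -41.3 -100.6  119.4] F [0.85 0.47 0.66] gap 30.4
```

View pics/e_scene.png

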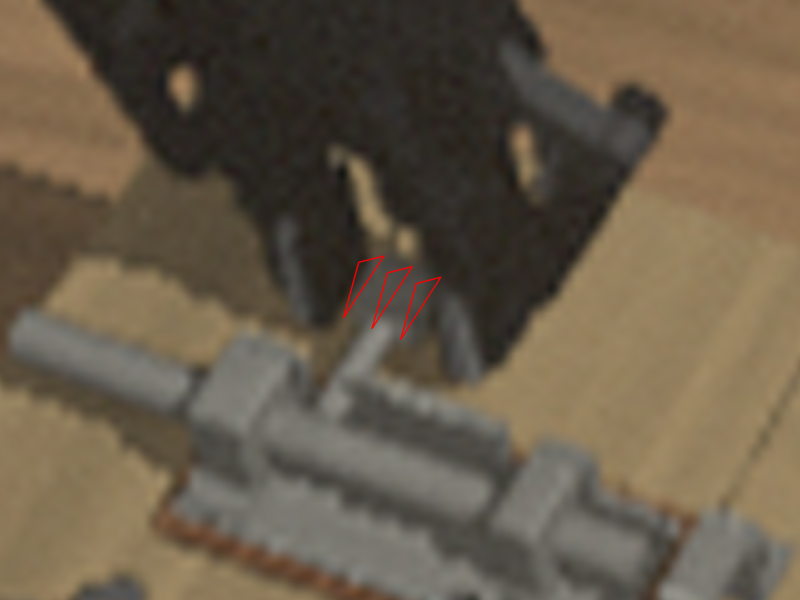

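The knob is at about (392,290), centred between the fingers to within about 1 mm. I'll close in stages and watch the force along the bolt.

>>> carry_out(
  dr=[
    [0,0,0],
    [0,0,0],
    [0,0,0],
    [0,0,0],
  ],
  xyz=[
    [0,0,0],
    [0,0,0],
    [0,0,0],
    [0,0,0],
  ],
  gripper=[0.24,0.24,0.215,0.2],
)

```text
t: 9.15
ee_pos: [0.5559, -0.1503, 0.1208]
orientation: [0.705, 0.059, 0.704, -0.054]
contact_force: [-0.2, 0.2, -0.8]
finger_gap: 0.0171
```

>>> carry_out(
  dr=[
    [0,0,0],
    [0,0,0],
  ],
  xyz=[
    [0,0,0],
    [0,0,0],
  ],
  gripper=[0.19,0.19],
)

```text
t: 9.35
ee_pos: [0.5556, -0.1502, 0.1204]
orientation: [0.705, 0.059, 0.705, -0.054]
contact_force: [0.1, -0.1, 0.2]
finger_gap: 0.0162
```

>>> carry_out(
  dr=[
    [0,0,0],
    [0,0,0],
  ],
  xyz=[
    [0,0,0],
    [0,0,0],
  ],
  gripper=[0.18,0.18],
)

```text
t: 9.55
ee_pos: [0.5556, -0.1502, 0.1203]
orientation: [0.705, 0.059, 0.705, -0.054]
contact_force: [-0.4, 0.2, 0.7]
finger_gap: 0.0151
```

>>> carry_out(
  dr=[
    [0,0,0],
    [0,0,0],
    [0,0,0],
  ],
  xyz=[
    [0,0,0],
    [0,0,0],
    [0,0,0],
  ],
  gripper=[0.165,0.15,0.14],
  squeeze=25,
)

```text
t: 9.85
ee_pos: [0.5555, -0.1505, 0.1204]
orientation: [0.705, 0.059, 0.705, -0.054]
contact_force: [0.2, -1.2, 0.4]
finger_gap: 0.0133
```

```bash
python3 - <<'E'
from h import *
p=np.load('p.npy'); st(p)
# arc rows: handle 0 -> 1.0 rad in 8 steps, knob moves local dx=+40(1-cos) dz=40 sin ; tool: x=-up, z=+locker x
t=np.linspace(0,1.0,11); 
print(np.c_[-np.diff(.04*np.sin(t))*1e3, np.diff(.04*(1-np.cos(t)))*1e3].round(2))
E
```

```text
t 9.85 loc mm [ -40.5 -101.1  120.4] F [ 0.21 -1.17  0.43] gap 13.3
[[-3.99  0.2 ]
 [-3.95  0.6 ]
 [-3.87  0.99]
 [-3.76  1.37]
 [-3.6   1.74]
 [-3.41  2.09]
 [-3.18  2.42]
 [-2.93  2.73]
 [-2.64  3.  ]
 [-2.33  3.25]]
```

>>> carry_out(
  dr=[
    [0,0,0],
    [0,0,0],
    [0,0,0],
    [0,0,0],
    [0,0,0],
  ],
  xyz=[
    [-0.004,0,0.0002],
    [-0.004,0,0.0006],
    [-0.0039,0,0.001],
    [-0.0038,0,0.0014],
    [-0.0036,0,0.0017],
  ],
  gripper=[0.14,0.14,0.14,0.14,0.14],
)

```text
t: 10.35
ee_pos: [0.5601, -0.1512, 0.1396]
orientation: [0.705, 0.059, 0.705, -0.054]
contact_force: [1.1, -2.6, -7.4]
finger_gap: 0.0135
```

>>> carry_out(
  dr=[
    [0,0,0],
    [0,0,0],
    [0,0,0],
    [0,0,0],
    [0,0,0],
    [0,0,0],
  ],
  xyz=[
    [-0.0034,0,0.0021],
    [-0.0032,0,0.0024],
    [-0.0029,0,0.0027],
    [-0.0026,0,0.003],
    [-0.0023,0,0.0033],
    [0,0,0],
  ],
  gripper=[0.14,0.14,0.14,0.14,0.14,0.14],
)

```text
t: 10.95
ee_pos: [0.5739, -0.1534, 0.1546]
orientation: [0.705, 0.059, 0.705, -0.054]
contact_force: [-4.4, -1.8, -0.1]
finger_gap: 0.0132
```

```bash
python3 - <<'E'
from h import *
p=np.load('p.npy'); st(p)
c='scene'; im=capture(c); ctr=proj(c,L2W(p,[[-.02,-.08,.13]]))[0]; s=8
M=np.float32([[s,0,400-s*ctr[0]],[0,s,300-s*ctr[1]]]); im=cv2.warpAffine(im[:,:,::-1],M,(800,600),flags=cv2.INTER_CUBIC)
cv2.imwrite(f'pics/f.png',im)
E
```

```text
t 10.95 loc mm [ -21.9 -100.9  154.6] F [-4.43 -1.78 -0.06] gap 13.2
```

View pics/f.png

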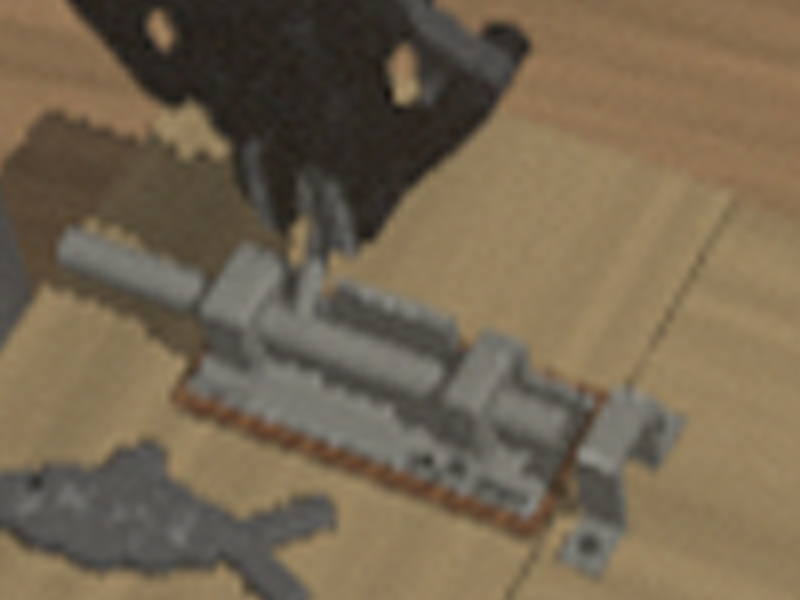

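The handle is raised to about 1 rad, with the stem at (312,285) clear of the rail and the knob held. Now I'll slide it.

>>> carry_out(
  dr=[
    [0,0,0],
    [0,0,0],
    [0,0,0],
    [0,0,0],
    [0,0,0],
    [0,0,0],
  ],
  xyz=[
    [0,0.003,0],
    [0,0.005,0],
    [0,0.005,0],
    [0,0.005,0],
    [0,0.005,0],
    [0,0.005,0],
  ],
  gripper=[0.14,0.14,0.14,0.14,0.14,0.14],
)

```text
t: 11.6
ee_pos: [0.578, -0.1256, 0.1545]
orientation: [0.705, 0.059, 0.705, -0.054]
contact_force: [-4.8, -1.8, -0.5]
finger_gap: 0.0133
```

>>> carry_out(
  dr=[
    [0,0,0],
    [0,0,0],
    [0,0,0],
  ],
  xyz=[
    [0,0.003,0],
    [0,0.002,0],
    [0,0.001,0],
  ],
  gripper=[0.14,0.14,0.14],
)

```text
t: 11.9
ee_pos: [0.579, -0.1196, 0.1545]
orientation: [0.705, 0.059, 0.705, -0.054]
contact_force: [-4.5, -2.8, 0.6]
finger_gap: 0.0135
```

```bash
python3 - <<'E'
from h import *
p=np.load('p.npy'); st(p)
c='scene'; im=capture(c); ctr=proj(c,L2W(p,[[-.02,-.06,.13]]))[0]; s=8
M=np.float32([[s,0,400-s*ctr[0]],[0,s,300-s*ctr[1]]]); im=cv2.warpAffine(im[:,:,::-1],M,(800,600),flags=cv2.INTER_CUBIC)
cv2.imwrite(f'pics/g.png',im)
E
```

```text
t 11.9 loc mm [-22.4 -66.7 154.5] F [-4.45 -2.75  0.61] gap 13.5
```

View pics/g.png

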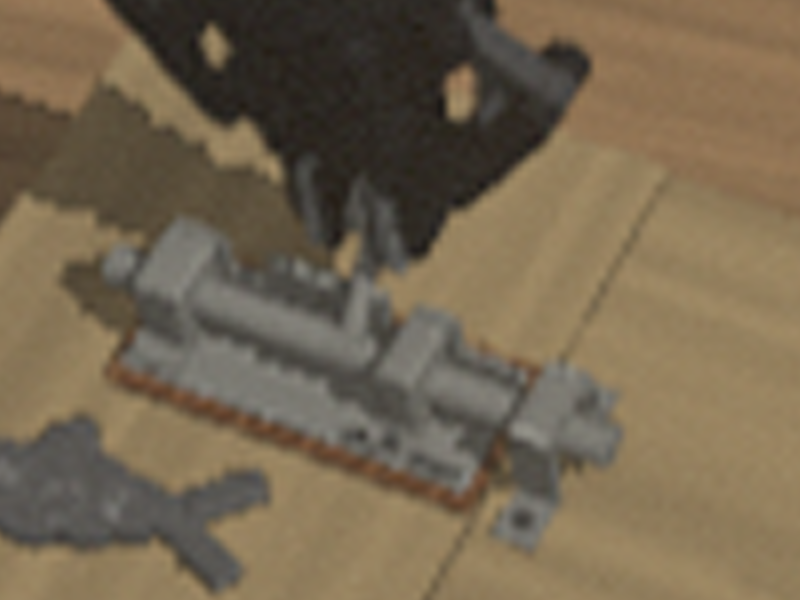

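The bolt end is through the staple at about (600,440), and the stem is at (362,315) with the guide face close ahead at about (395,345). I'll feel forward in 0.5 mm rows.

>>> carry_out(
  dr=[
    [0,0,0],
    [0,0,0],
    [0,0,0],
  ],
  xyz=[
    [0,0.0005,0],
    [0,0.0005,0],
    [0,0.0005,0],
  ],
  gripper=[0.14,0.14,0.14],
)

```text
t: 12.25
ee_pos: [0.5791, -0.1183, 0.1545]
orientation: [0.705, 0.059, 0.705, -0.054]
contact_force: [-3.8, -3.6, 0.8]
finger_gap: 0.0134
```

>>> carry_out(
  dr=[
    [0,0,0],
    [0,0,0],
  ],
  xyz=[
    [0,0.0005,0],
    [0,0.0005,0],
  ],
  gripper=[0.14,0.14],
)

```text
t: 12.45
ee_pos: [0.5793, -0.1173, 0.1545]
orientation: [0.705, 0.059, 0.705, -0.054]
contact_force: [-5.3, -2.5, 0.6]
finger_gap: 0.0134
```

>>> carry_out(
  dr=[
    [0,0,0],
    [0,0,0],
  ],
  xyz=[
    [0,0.0005,0],
    [0,0.0005,0],
  ],
  gripper=[0.14,0.14],
)

```text
t: 12.65
ee_pos: [0.5795, -0.1163, 0.1545]
orientation: [0.705, 0.059, 0.705, -0.054]
contact_force: [-5.7, -2.2, -0.5]
finger_gap: 0.0131
```

>>> carry_out(
  dr=[
    [0,0,0],
    [0,0,0],
  ],
  xyz=[
    [0,0.0005,0],
    [0,0.0005,0],
  ],
  gripper=[0.14,0.14],
)

```text
t: 12.85
ee_pos: [0.5796, -0.1153, 0.1545]
orientation: [0.705, 0.059, 0.705, -0.054]
contact_force: [-4.3, -2.6, 0.3]
finger_gap: 0.0132
```

>>> carry_out(
  dr=[
    [0,0,0],
    [0,0,0],
  ],
  xyz=[
    [0,0.0005,0],
    [0,0.0005,0],
  ],
  gripper=[0.14,0.14],
)

```text
t: 13.05
ee_pos: [0.5798, -0.1143, 0.1545]
orientation: [0.705, 0.059, 0.705, -0.054]
contact_force: [-5.4, -2.6, 0.5]
finger_gap: 0.013
```

>>> carry_out(
  dr=[
    [0,0,0],
    [0,0,0],
  ],
  xyz=[
    [0,0.0005,0],
    [0,0.0005,0],
  ],
  gripper=[0.14,0.14],
)

```text
t: 13.25
ee_pos: [0.5799, -0.1133, 0.1545]
orientation: [0.705, 0.059, 0.705, -0.054]
contact_force: [-4.9, -2.2, -0.8]
finger_gap: 0.0134
```

>>> carry_out(
  dr=[
    [0,0,0],
    [0,0,0],
  ],
  xyz=[
    [0,0.0005,0],
    [0,0.0005,0],
  ],
  gripper=[0.14,0.14],
)

```text
t: 13.45
ee_pos: [0.58, -0.1123, 0.1545]
orientation: [0.705, 0.059, 0.705, -0.054]
contact_force: [-4.5, -2.0, 0.9]
finger_gap: 0.0134
```

>>> carry_out(
  dr=[
    [0,0,0],
    [0,0,0],
  ],
  xyz=[
    [0,0.0005,0],
    [0,0.0005,0],
  ],
  gripper=[0.14,0.14],
)

```text
t: 13.65
ee_pos: [0.5802, -0.1113, 0.1545]
orientation: [0.705, 0.059, 0.705, -0.054]
contact_force: [-3.8, -2.9, 0.6]
finger_gap: 0.0132
```

>>> carry_out(
  dr=[
    [0,0,0],
    [0,0,0],
  ],
  xyz=[
    [0,0.0005,0],
    [0,0.0005,0],
  ],
  gripper=[0.14,0.14],
)

```text
t: 13.85
ee_pos: [0.5804, -0.1104, 0.1545]
orientation: [0.705, 0.059, 0.705, -0.054]
contact_force: [-5.6, -2.3, -0.2]
finger_gap: 0.013
```

>>> carry_out(
  dr=[
    [0,0,0],
    [0,0,0],
  ],
  xyz=[
    [0,0.0005,0],
    [0,0.0005,0],
  ],
  gripper=[0.14,0.14],
)

```text
t: 14.05
ee_pos: [0.5805, -0.1093, 0.1545]
orientation: [0.705, 0.059, 0.705, -0.054]
contact_force: [-4.8, -2.1, 0.3]
finger_gap: 0.013
```

```bash
python3 - <<'E'
from h import *
p=np.load('p.npy'); st(p)
c='scene'; im=capture(c); ctr=proj(c,L2W(p,[[-.015,-.055,.135]]))[0]; s=14
M=np.float32([[s,0,400-s*ctr[0]],[0,s,300-s*ctr[1]]]); im=cv2.warpAffine(im[:,:,::-1],M,(800,600),flags=cv2.INTER_CUBIC)
cv2.imwrite(f'pics/g2.png',im)
E
```

```text
t 14.05 loc mm [-22.6 -56.4 154.5] F [-4.82 -2.15  0.3 ] gap 13.0
```

View pics/g2.png

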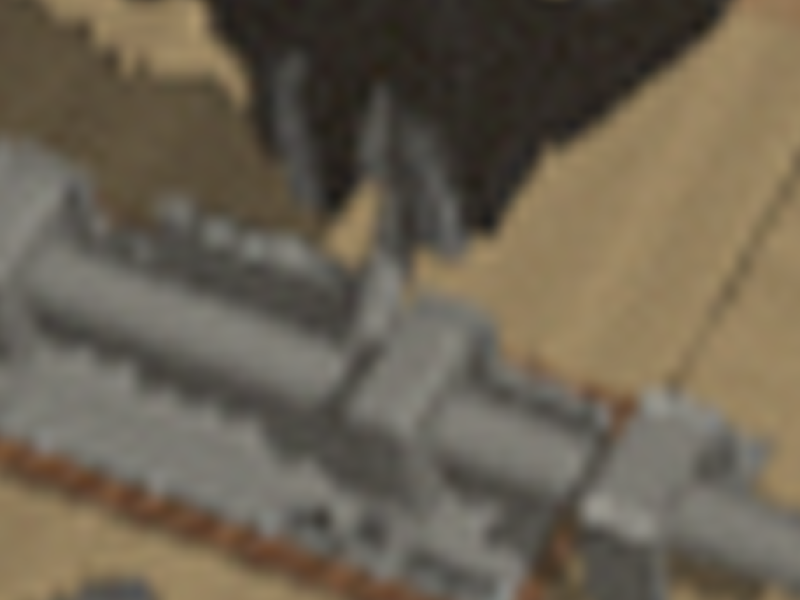

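The stem at (378,300) is now very close to the guide, whose edge runs from (410,310) to (360,400). I'll go on in small steps.

>>> carry_out(
  dr=[
    [0,0,0],
    [0,0,0],
  ],
  xyz=[
    [0,0.0005,0],
    [0,0.0005,0],
  ],
  gripper=[0.14,0.14],
)

```text
t: 14.3
ee_pos: [0.5805, -0.109, 0.1545]
orientation: [0.705, 0.058, 0.705, -0.055]
contact_force: [-5.2, -4.6, -0.8]
finger_gap: 0.0138
```

>>> carry_out(
  dr=[
    [0,0,0],
    [0,0,0],
  ],
  xyz=[
    [0,0.0004,0],
    [0,0,0],
  ],
  gripper=[0.14,0.14],
)

```text
t: 14.5
ee_pos: [0.5806, -0.109, 0.1545]
orientation: [0.705, 0.058, 0.705, -0.055]
contact_force: [-6.1, -4.2, -1.1]
finger_gap: 0.0131
```

```bash
python3 - <<'E'
from h import *
p=np.load('p.npy'); st(p)
E
```

```text
t 14.5 loc mm [-22.5 -56.  154.5] F [-6.08 -4.21 -1.1 ] gap 13.1
```

The stop is felt: the tool holds at local y = -56.0 mm (bolt about 45 mm) while the force rises. I'll back off about 1 mm by the measured position.

>>> carry_out(
  dr=[
    [0,0,0],
    [0,0,0],
    [0,0,0],
  ],
  xyz=[
    [0,-0.001,0],
    [0,-0.001,0],
    [0,0,0],
  ],
  gripper=[0.14,0.14,0.14],
)

```text
t: 14.8
ee_pos: [0.5805, -0.1093, 0.1545]
orientation: [0.705, 0.059, 0.705, -0.053]
contact_force: [-5.7, 1.2, 1.0]
finger_gap: 0.0134
```

```bash
python3 - <<'E'
from h import *
p=np.load('p.npy'); st(p)
E
```

```text
t 14.8 loc mm [-22.5 -56.3 154.5] F [-5.72  1.18  1.02] gap 13.4
```

>>> carry_out(
  dr=[
    [0,0,0],
    [0,0,0],
  ],
  xyz=[
    [0,-0.0007,0],
    [0,0,0],
  ],
  gripper=[0.14,0.14],
)

```text
t: 15.0
ee_pos: [0.5805, -0.1093, 0.1545]
orientation: [0.705, 0.059, 0.705, -0.053]
contact_force: [-5.7, 2.4, 2.6]
finger_gap: 0.0132
```

```bash
python3 - <<'E'
from h import *
p=np.load('p.npy'); st(p)
t=np.linspace(1.0,0,11); 
print(np.c_[-np.diff(.04*np.sin(t))*1e3, np.diff(.04*(1-np.cos(t)))*1e3].round(2))
E
```

```text
t 15.0 loc mm [-22.5 -56.4 154.5] F [-5.69  2.44  2.61] gap 13.2
[[ 2.33 -3.25]
 [ 2.64 -3.  ]
 [ 2.93 -2.73]
 [ 3.18 -2.42]
 [ 3.41 -2.09]
 [ 3.6  -1.74]
 [ 3.76 -1.37]
 [ 3.87 -0.99]
 [ 3.95 -0.6 ]
 [ 3.99 -0.2 ]]
```

>>> carry_out(
  dr=[
    [0,0,0],
    [0,0,0],
  ],
  xyz=[
    [0,-0.0006,0],
    [0,0,0],
  ],
  gripper=[0.14,0.14],
)

```text
t: 15.2
ee_pos: [0.5804, -0.1096, 0.1545]
orientation: [0.705, 0.06, 0.705, -0.052]
contact_force: [-4.5, 3.9, 1.9]
finger_gap: 0.0134
```

```bash
python3 - <<'E'
from h import *
p=np.load('p.npy'); st(p)
E
```

```text
t 15.2 loc mm [-22.6 -56.6 154.5] F [-4.53  3.88  1.95] gap 13.4
```

>>> carry_out(
  dr=[
    [0,0,0],
    [0,0,0],
  ],
  xyz=[
    [0,-0.0004,0],
    [0,0,0],
  ],
  gripper=[0.14,0.14],
)

```text
t: 15.4
ee_pos: [0.5804, -0.1099, 0.1545]
orientation: [0.705, 0.06, 0.705, -0.052]
contact_force: [-5.1, 3.9, 2.6]
finger_gap: 0.0132
```

```bash
python3 - <<'E'
from h import *
p=np.load('p.npy'); st(p)
E
```

```text
t 15.4 loc mm [-22.5 -56.9 154.5] F [-5.08  3.86  2.56] gap 13.2
```

>>> carry_out(
  dr=[
    [0,0,0],
    [0,0,0],
    [0,0,0],
    [0,0,0],
  ],
  xyz=[
    [0,0.0004,0],
    [0.0018,0,-0.0026],
    [0.002,0,-0.0024],
    [0,0,0],
  ],
  gripper=[0.14,0.14,0.14,0.14],
)

```text
t: 15.8
ee_pos: [0.5783, -0.1097, 0.1524]
orientation: [0.707, 0.059, 0.702, -0.053]
contact_force: [-1.5, 3.1, 6.5]
finger_gap: 0.0131
```

```bash
python3 - <<'E'
from h import *
p=np.load('p.npy'); st(p)
E
```

```text
t 15.8 loc mm [-24.7 -57.  152.4] F [-1.47  3.13  6.49] gap 13.1
```

Gripped, the pads resist the knob's turning: 6.5 N vertical at the tool before the rail is even reached. That would hide the feel of the notch. I'll let go, since the handle stays where it is left, and press it down from above with shut fingers.

>>> carry_out(
  dr=[
    [0,0,0],
    [0,0,0],
    [0,0,0],
    [0,0,0],
    [0,0,0],
    [0,0,0],
    [0,0,0],
  ],
  xyz=[
    [-0.0012,0,0.0015],
    [0,0,0],
    [0,0,0],
    [-0.015,0,0],
    [-0.015,0,0],
    [-0.005,0,0],
    [0,0,0],
  ],
  gripper=[0.14,0.26,0.26,0.26,0.26,0,0],
)

```text
t: 16.5
ee_pos: [0.5779, -0.1114, 0.1873]
orientation: [0.706, 0.059, 0.704, -0.054]
contact_force: [-0.1, -0.2, -0.8]
finger_gap: -0.0001
```

```bash
python3 - <<'E'
from h import *
p=np.load('p.npy'); st(p); e,R,o=tool(); print(R.round(3))
c='scene'; im=capture(c); ctr=proj(c,L2W(p,[[-.015,-.055,.135]]))[0]; s=10
M=np.float32([[s,0,400-s*ctr[0]],[0,s,300-s*ctr[1]]]); im=cv2.warpAffine(im[:,:,::-1],M,(800,600),flags=cv2.INTER_CUBIC)
cv2.imwrite(f'pics/i.png',im)
r=place_of('lever',c); print([(x['p'],(W2L(p,x['point'])*1e3).round(1)) for x in r[:2]])
E
```

```text
t 16.5 loc mm [-24.8 -58.8 187.3] F [-0.1  -0.2  -0.84] gap -0.1
[[ 0.003  0.159  0.987]
 [ 0.006  0.987 -0.159]
 [-1.     0.007  0.002]]
[(0.53, array([[-29.1, -57.9, 155.5]]))]
```

View pics/i.png

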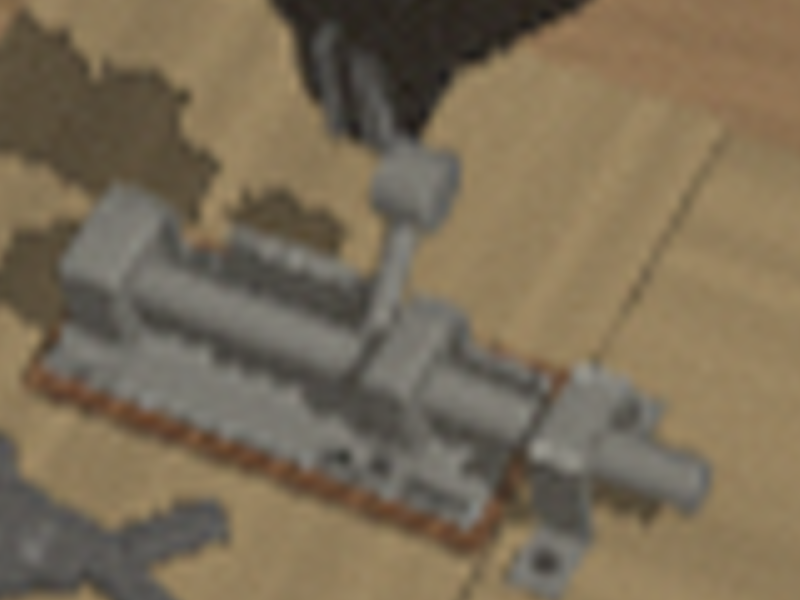

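The knob stands free at (415,188), with the stem at the guide face near (385,320). The bolt is still through the staple. I'll centre over the knob and come down onto it with shut fingers.

>>> carry_out(
  dr=[
    [0,0,0],
    [0,0,0],
    [0,0,0],
    [0,0,0],
  ],
  xyz=[
    [0.006,0.0018,-0.002],
    [0.006,0,-0.002],
    [0.003,0,0],
    [0.001,0,0],
  ],
  gripper=[0,0,0,0],
)

```text
t: 17.0
ee_pos: [0.5728, -0.1082, 0.1697]
orientation: [0.704, 0.059, 0.705, -0.054]
contact_force: [-0.8, 0.1, 0.8]
finger_gap: 0.0002
```

>>> carry_out(
  dr=[
    [0,0,0],
    [0,0,0],
  ],
  xyz=[
    [0.001,0,-0.001],
    [0.001,0,-0.001],
  ],
  gripper=[0,0],
)

```text
t: 17.2
ee_pos: [0.5715, -0.1081, 0.1687]
orientation: [0.705, 0.059, 0.705, -0.054]
contact_force: [0.2, 0.9, 0.3]
finger_gap: 0.0
```

```bash
python3 - <<'E'
from h import *
p=np.load('p.npy'); st(p)
E
```

```text
t 17.2 loc mm [-31.6 -56.7 168.7] F [0.24 0.9  0.27] gap 0.0
```

>>> carry_out(
  dr=[
    [0,0,0],
    [0,0,0],
  ],
  xyz=[
    [0.0008,0,-0.0006],
    [0.0006,0,-0.0005],
  ],
  gripper=[0,0],
)

```text
t: 17.4
ee_pos: [0.5704, -0.108, 0.1674]
orientation: [0.705, 0.059, 0.705, -0.054]
contact_force: [0.1, -0.4, -0.5]
finger_gap: -0.0001
```

>>> carry_out(
  dr=[
    [0,0,0],
    [0,0,0],
  ],
  xyz=[
    [0.0005,0,-0.0004],
    [0.0005,0,-0.0004],
  ],
  gripper=[0,0],
)

```text
t: 17.6
ee_pos: [0.5694, -0.1078, 0.1665]
orientation: [0.705, 0.059, 0.705, -0.054]
contact_force: [-0.6, 0.3, 2.7]
finger_gap: -0.0001
```

```bash
python3 - <<'E'
from h import *
p=np.load('p.npy'); st(p)
c='scene'; im=capture(c); ctr=proj(c,L2W(p,[[-.015,-.055,.135]]))[0]; s=10
M=np.float32([[s,0,400-s*ctr[0]],[0,s,300-s*ctr[1]]]); im=cv2.warpAffine(im[:,:,::-1],M,(800,600),flags=cv2.INTER_CUBIC)
cv2.imwrite(f'pics/j.png',im)
E
```

```text
t 17.6 loc mm [-33.7 -56.7 166.5] F [-0.6   0.34  2.66] gap -0.1
```

View pics/j.png

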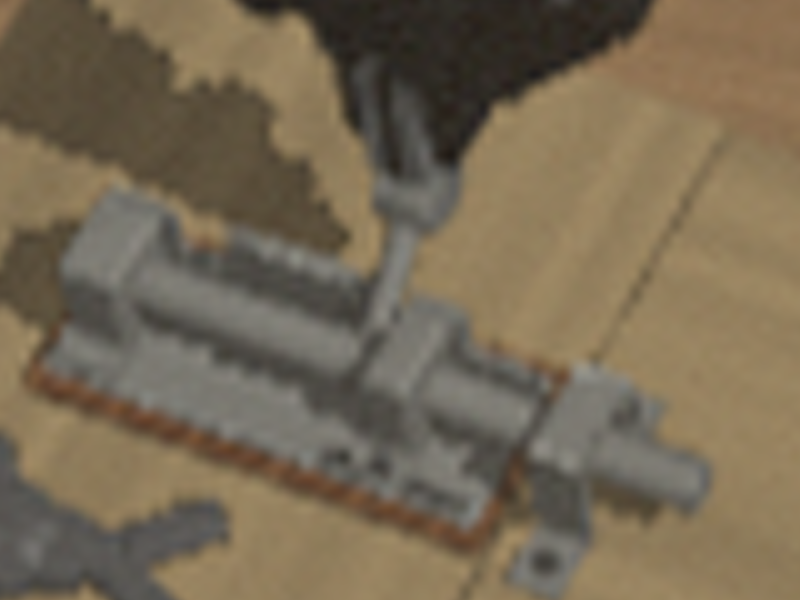

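The fingertips now rest on the knob at (415,190). I'll press down in 0.5 mm rows.

>>> carry_out(
  dr=[
    [0,0,0],
    [0,0,0],
  ],
  xyz=[
    [0.0005,0,-0.0003],
    [0.0005,0,-0.0003],
  ],
  gripper=[0,0],
)

```text
t: 17.85
ee_pos: [0.5684, -0.1077, 0.1655]
orientation: [0.705, 0.059, 0.705, -0.054]
contact_force: [-3.6, 1.2, 5.9]
finger_gap: -0.0002
```

The force direction shows the fingertips are pressing on the knob's outer flank. I'll lift, move 8 mm inward so the flat ends sit on top, and press again.

>>> carry_out(
  dr=[
    [0,0,0],
    [0,0,0],
    [0,0,0],
    [0,0,0],
    [0,0,0],
  ],
  xyz=[
    [-0.008,0,0],
    [-0.002,0,0.006],
    [0,0,0.004],
    [0.002,0,0],
    [0,0,0],
  ],
  gripper=[0,0,0,0,0],
)

```text
t: 18.35
ee_pos: [0.5788, -0.1093, 0.1727]
orientation: [0.705, 0.059, 0.705, -0.054]
contact_force: [0.1, -0.5, 0.9]
finger_gap: 0.0003
```

```bash
python3 - <<'E'
from h import *
p=np.load('p.npy'); st(p)
E
```

```text
t 18.35 loc mm [-24.3 -56.6 172.7] F [ 0.14 -0.52  0.92] gap 0.3
```

>>> carry_out(
  dr=[
    [0,0,0],
    [0,0,0],
  ],
  xyz=[
    [0.001,0,0],
    [0.001,0,0],
  ],
  gripper=[0,0],
)

```text
t: 18.55
ee_pos: [0.5786, -0.1092, 0.1711]
orientation: [0.705, 0.059, 0.705, -0.054]
contact_force: [0.3, -0.6, -0.5]
finger_gap: 0.0004
```

>>> carry_out(
  dr=[
    [0,0,0],
    [0,0,0],
  ],
  xyz=[
    [0.0006,0,-0.0006],
    [0.0006,0,-0.0006],
  ],
  gripper=[0,0],
)

```text
t: 18.75
ee_pos: [0.5775, -0.1091, 0.17]
orientation: [0.705, 0.059, 0.705, -0.054]
contact_force: [0.3, -0.6, 0.6]
finger_gap: -0.0002
```

>>> carry_out(
  dr=[
    [0,0,0],
    [0,0,0],
  ],
  xyz=[
    [0.0006,0,-0.0006],
    [0.0006,0,-0.0006],
  ],
  gripper=[0,0],
)

```text
t: 18.95
ee_pos: [0.5764, -0.1089, 0.1689]
orientation: [0.705, 0.059, 0.705, -0.054]
contact_force: [-0.5, -0.0, -0.9]
finger_gap: 0.0002
```

>>> carry_out(
  dr=[
    [0,0,0],
    [0,0,0],
  ],
  xyz=[
    [0.0006,0,-0.0005],
    [0.0006,0,-0.0005],
  ],
  gripper=[0,0],
)

```text
t: 19.15
ee_pos: [0.5754, -0.1088, 0.1677]
orientation: [0.705, 0.059, 0.705, -0.054]
contact_force: [0.7, 0.6, 0.4]
finger_gap: 0.0002
```

>>> carry_out(
  dr=[
    [0,0,0],
    [0,0,0],
  ],
  xyz=[
    [0.0006,0,-0.0004],
    [0.0006,0,-0.0004],
  ],
  gripper=[0,0],
)

```text
t: 19.35
ee_pos: [0.5746, -0.1086, 0.1665]
orientation: [0.705, 0.059, 0.705, -0.054]
contact_force: [0.2, -0.5, -0.2]
finger_gap: 0.0001
```

```bash
python3 - <<'E'
from h import *
p=np.load('p.npy'); st(p)
c='scene'; im=capture(c); ctr=proj(c,L2W(p,[[-.015,-.055,.135]]))[0]; s=10
M=np.float32([[s,0,400-s*ctr[0]],[0,s,300-s*ctr[1]]]); im=cv2.warpAffine(im[:,:,::-1],M,(800,600),flags=cv2.INTER_CUBIC)
cv2.imwrite(f'pics/k.png',im)
E
```

```text
t 19.35 loc mm [-28.4 -56.6 166.5] F [ 0.2  -0.48 -0.24] gap 0.1
```

View pics/k.png

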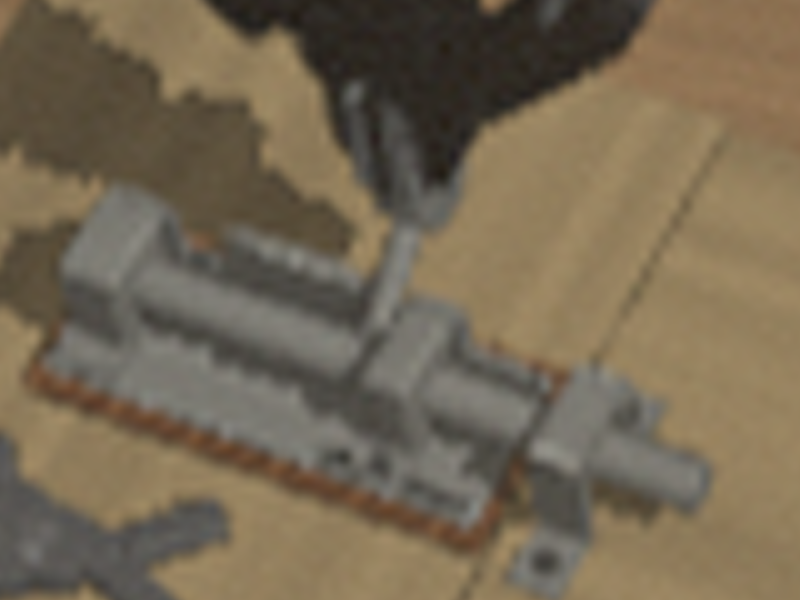

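>>> carry_out(
  dr=[
    [0,0,0],
    [0,0,0],
  ],
  xyz=[
    [0.0006,0,-0.0004],
    [0.0006,0,-0.0004],
  ],
  gripper=[0,0],
)

```text
t: 19.6
ee_pos: [0.5739, -0.1085, 0.1654]
orientation: [0.705, 0.059, 0.705, -0.054]
contact_force: [-0.1, -0.5, 1.6]
finger_gap: 0.0001
```

>>> carry_out(
  dr=[
    [0,0,0],
    [0,0,0],
  ],
  xyz=[
    [0.0005,0,-0.0004],
    [0.0005,0,-0.0004],
  ],
  gripper=[0,0],
)

```text
t: 19.8
ee_pos: [0.5729, -0.1083, 0.1644]
orientation: [0.705, 0.059, 0.705, -0.054]
contact_force: [-1.4, 0.2, 1.3]
finger_gap: 0.0001
```

>>> carry_out(
  dr=[
    [0,0,0],
    [0,0,0],
  ],
  xyz=[
    [0.0005,0,-0.0004],
    [0.0005,0,-0.0004],
  ],
  gripper=[0,0],
)

```text
t: 20.0
ee_pos: [0.572, -0.1082, 0.1634]
orientation: [0.705, 0.059, 0.705, -0.054]
contact_force: [-1.2, -0.4, 1.7]
finger_gap: -0.0001
```

>>> carry_out(
  dr=[
    [0,0,0],
    [0,0,0],
  ],
  xyz=[
    [0.0005,0,-0.0003],
    [0.0005,0,-0.0003],
  ],
  gripper=[0,0],
)

```text
t: 20.2
ee_pos: [0.5717, -0.1081, 0.1623]
orientation: [0.705, 0.059, 0.705, -0.054]
contact_force: [-1.4, 0.3, 1.9]
finger_gap: -0.0002
```

>>> carry_out(
  dr=[
    [0,0,0],
    [0,0,0],
  ],
  xyz=[
    [0.0005,0,-0.0003],
    [0.0005,0,-0.0003],
  ],
  gripper=[0,0],
)

```text
t: 20.4
ee_pos: [0.5712, -0.108, 0.1613]
orientation: [0.705, 0.059, 0.705, -0.054]
contact_force: [-1.9, 0.3, 2.1]
finger_gap: 0.0001
```

>>> carry_out(
  dr=[
    [0,0,0],
    [0,0,0],
    [0,0,0],
  ],
  xyz=[
    [0.0006,0,-0.0003],
    [0.0006,0,-0.0003],
    [0.0006,0,-0.0003],
  ],
  gripper=[0,0,0],
)

```text
t: 20.7
ee_pos: [0.5703, -0.1078, 0.1594]
orientation: [0.705, 0.059, 0.705, -0.054]
contact_force: [-0.9, -0.6, 0.9]
finger_gap: 0.0003
```

```bash
python3 - <<'E'
from h import *
p=np.load('p.npy'); st(p)
c='scene'; im=capture(c); ctr=proj(c,L2W(p,[[-.015,-.055,.135]]))[0]; s=10
M=np.float32([[s,0,400-s*ctr[0]],[0,s,300-s*ctr[1]]]); im=cv2.warpAffine(im[:,:,::-1],M,(800,600),flags=cv2.INTER_CUBIC)
cv2.imwrite(f'pics/l.png',im)
E
```

```text
t 20.7 loc mm [-32.9 -56.6 159.4] F [-0.86 -0.6   0.92] gap 0.3
```

View pics/l.png

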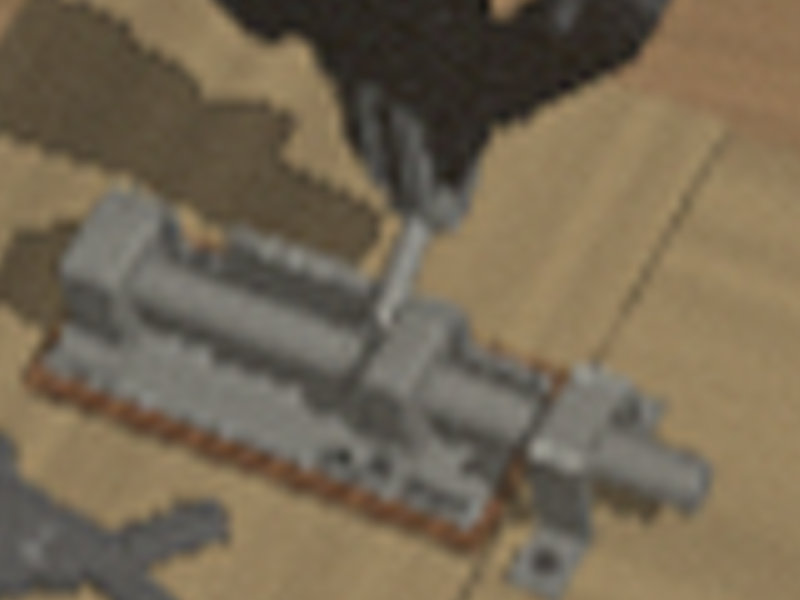

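The handle follows freely at about 1–2 N, already below the rail top, with the stem at (400,270) going into the notch. I'll continue.

>>> carry_out(
  dr=[
    [0,0,0],
    [0,0,0],
    [0,0,0],
    [0,0,0],
  ],
  xyz=[
    [0.0008,0,-0.0005],
    [0.0008,0,-0.0005],
    [0.0008,0,-0.0005],
    [0.0008,0,-0.0004],
  ],
  gripper=[0,0,0,0],
)

```text
t: 21.15
ee_pos: [0.5684, -0.1075, 0.1563]
orientation: [0.705, 0.059, 0.705, -0.054]
contact_force: [-1.3, 0.2, 1.1]
finger_gap: 0.0003
```

>>> carry_out(
  dr=[
    [0,0,0],
    [0,0,0],
    [0,0,0],
    [0,0,0],
  ],
  xyz=[
    [0.0008,0,-0.0005],
    [0.0008,0,-0.0005],
    [0.0008,0,-0.0004],
    [0.0008,0,-0.0004],
  ],
  gripper=[0,0,0,0],
)

```text
t: 21.55
ee_pos: [0.5666, -0.1072, 0.1531]
orientation: [0.705, 0.059, 0.705, -0.054]
contact_force: [0.3, -0.5, -0.2]
finger_gap: 0.0001
```

>>> carry_out(
  dr=[
    [0,0,0],
    [0,0,0],
    [0,0,0],
    [0,0,0],
  ],
  xyz=[
    [0.0008,0,-0.0004],
    [0.0008,0,-0.0004],
    [0.0008,0,-0.0004],
    [0.0008,0,-0.0003],
  ],
  gripper=[0,0,0,0],
)

```text
t: 21.95
ee_pos: [0.5651, -0.107, 0.1499]
orientation: [0.705, 0.059, 0.705, -0.054]
contact_force: [-0.8, 0.4, 0.5]
finger_gap: 0.0
```

>>> carry_out(
  dr=[
    [0,0,0],
    [0,0,0],
    [0,0,0],
    [0,0,0],
  ],
  xyz=[
    [0.0008,0,-0.0003],
    [0.0008,0,-0.0003],
    [0.0008,0,-0.0003],
    [0.0008,0,-0.0002],
  ],
  gripper=[0,0,0,0],
)

```text
t: 22.35
ee_pos: [0.564, -0.1068, 0.1467]
orientation: [0.705, 0.059, 0.705, -0.054]
contact_force: [-0.3, -0.5, 0.7]
finger_gap: -0.0001
```

```bash
python3 - <<'E'
from h import *
p=np.load('p.npy'); st(p)
c='scene'; im=capture(c); ctr=proj(c,L2W(p,[[-.015,-.055,.135]]))[0]; s=10
M=np.float32([[s,0,400-s*ctr[0]],[0,s,300-s*ctr[1]]]); im=cv2.warpAffine(im[:,:,::-1],M,(800,600),flags=cv2.INTER_CUBIC)
cv2.imwrite(f'pics/m.png',im)
E
```

```text
t 22.35 loc mm [-39.2 -56.5 146.7] F [-0.27 -0.49  0.71] gap -0.1
```

View pics/m.png

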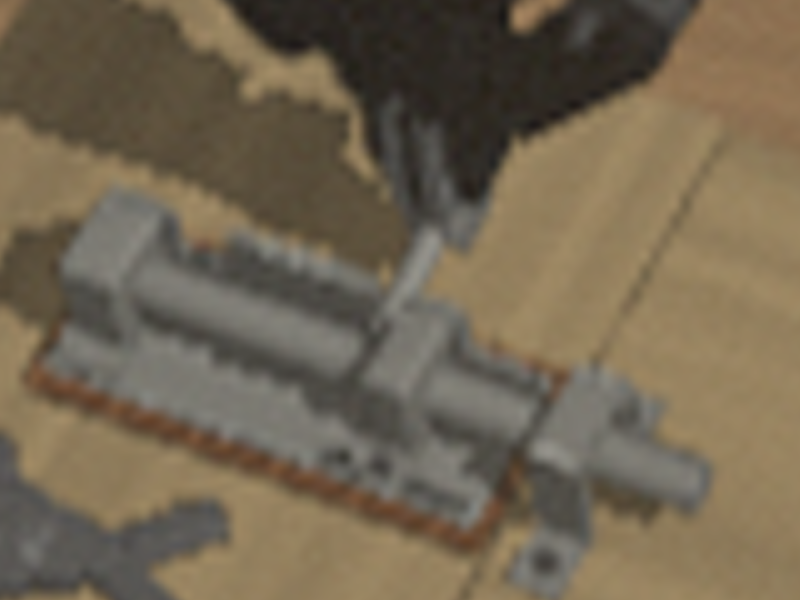

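The handle is at about 0.2 rad, with the stem at (408,275) inside the notch. Now the last millimetres.

>>> carry_out(
  dr=[
    [0,0,0],
    [0,0,0],
    [0,0,0],
    [0,0,0],
  ],
  xyz=[
    [0.0008,0,-0.0003],
    [0.0008,0,-0.0002],
    [0.0008,0,0],
    [0.0008,0,0],
  ],
  gripper=[0,0,0,0],
)

```text
t: 22.8
ee_pos: [0.5636, -0.1067, 0.1435]
orientation: [0.705, 0.059, 0.705, -0.054]
contact_force: [-1.0, 1.1, 0.8]
finger_gap: -0.0001
```

>>> carry_out(
  dr=[
    [0,0,0],
    [0,0,0],
    [0,0,0],
  ],
  xyz=[
    [0.0006,0,0],
    [0.0006,0,0],
    [0.0006,0,0],
  ],
  gripper=[0,0,0],
)

```text
t: 23.1
ee_pos: [0.5636, -0.1067, 0.1417]
orientation: [0.705, 0.059, 0.705, -0.054]
contact_force: [-0.5, -0.7, 1.1]
finger_gap: -0.0001
```

>>> carry_out(
  dr=[
    [0,0,0],
    [0,0,0],
    [0,0,0],
  ],
  xyz=[
    [0.0005,0,0],
    [0.0005,0,0],
    [0.0005,0,0],
  ],
  gripper=[0,0,0],
)

```text
t: 23.4
ee_pos: [0.5636, -0.1067, 0.1402]
orientation: [0.705, 0.059, 0.705, -0.054]
contact_force: [-0.0, 0.2, -0.1]
finger_gap: 0.0
```

>>> carry_out(
  dr=[
    [0,0,0],
    [0,0,0],
  ],
  xyz=[
    [0.0005,0,0],
    [0.0005,0,0],
  ],
  gripper=[0,0],
)

```text
t: 23.6
ee_pos: [0.5636, -0.1066, 0.1392]
orientation: [0.705, 0.059, 0.705, -0.054]
contact_force: [-0.5, 0.9, 0.7]
finger_gap: -0.0005
```

>>> carry_out(
  dr=[
    [0,0,0],
    [0,0,0],
  ],
  xyz=[
    [0.0003,0,0],
    [0.0003,0,0],
  ],
  gripper=[0,0],
)

```text
t: 23.8
ee_pos: [0.5636, -0.1067, 0.1388]
orientation: [0.705, 0.059, 0.705, -0.054]
contact_force: [-1.2, 0.2, 3.5]
finger_gap: -0.0
```

The force rises to 3.5 N and the tip stops at z = 138.8 mm, where the knob's top should be when level (139). I'll retreat and look.

>>> carry_out(
  dr=[
    [0,0,0],
    [0,0,0],
    [0,0,0],
    [0,0,0],
    [0,0,0],
    [0,0,0],
    [0,0,0],
  ],
  xyz=[
    [-0.01,0,0],
    [-0.03,0,0],
    [-0.04,0,0],
    [0,0.02,-0.04],
    [0,0.02,-0.04],
    [0,0.02,-0.04],
    [0,0,0],
  ],
  gripper=[0,0,0,0,0,0,0],
)

```text
t: 24.5
ee_pos: [0.4492, -0.026, 0.2191]
orientation: [0.704, 0.058, 0.706, -0.052]
contact_force: [0.5, -0.2, -0.1]
finger_gap: 0.0002
```

```bash
python3 - <<'E'
from h import *
p=np.load('p.npy'); st(p)
for c in ['scene','top']:
    im=capture(c); ctr=proj(c,L2W(p,[[-.015,-.055,.135]]))[0]; s=8
    M=np.float32([[s,0,400-s*ctr[0]],[0,s,300-s*ctr[1]]]); im=cv2.warpAffine(im[:,:,::-1],M,(800,600),flags=cv2.INTER_CUBIC)
    cv2.imwrite(f'pics/n_{c}.png',im)
    for n in ['lever','lid_edge']:
        r=place_of(n,c); print(c,n,[(x['p'],(W2L(p,x['point'])*1e3).round(1)) for x in r[:2]])
E
```

```text
t 24.5 loc mm [-165.7    4.4  219.1] F [ 0.46 -0.23 -0.08] gap 0.2
scene lever [(0.44, array([[-41.5, -56.1, 130.5]])), (0.3, array([[137. ,  45.7,  -2.8]]))]
scene lid_edge [(0.77, array([[-60.3, -20.8, 110.7]]))]
top lever []
top lid_edge []
```

View pics/n_scene.png

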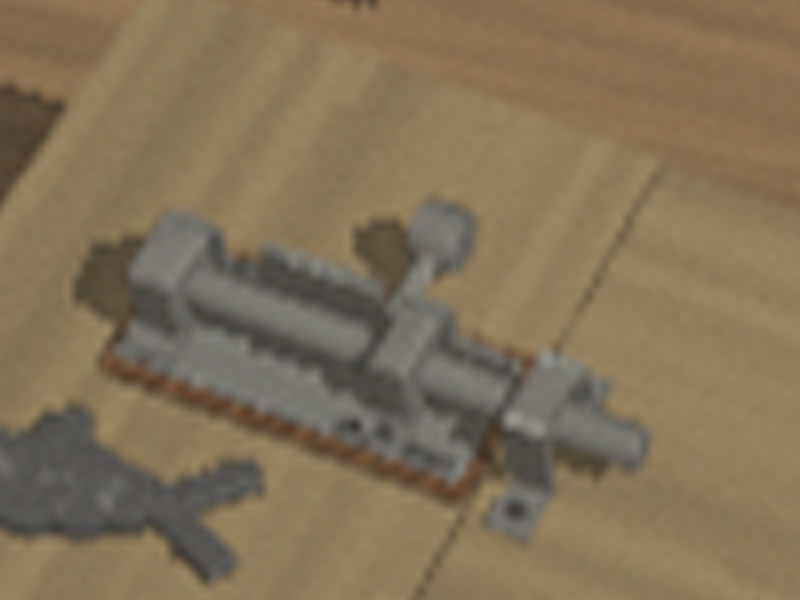

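View pics/n_top.png

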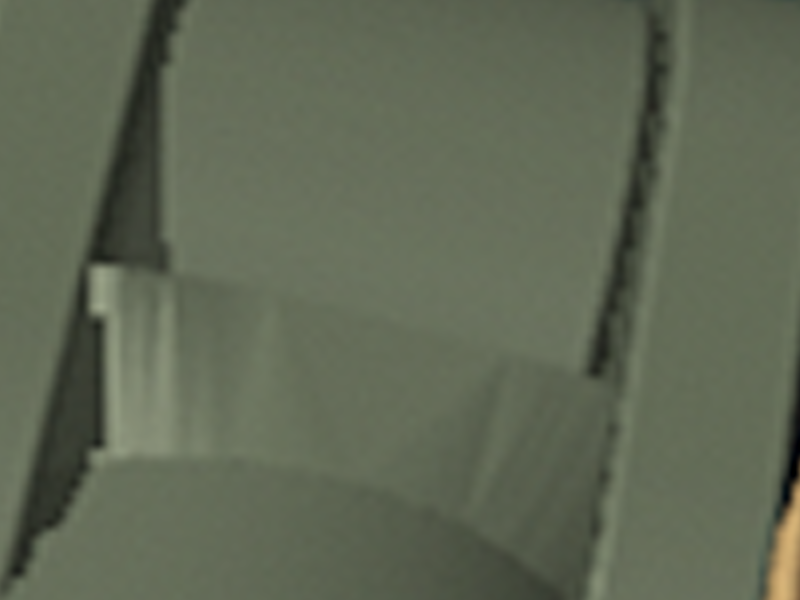

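The scene picture shows the handle level: the knob is at (443,235), the stem lies in the notch at the guide (410,285), and the bolt is through the staple (620,440). The network agrees, giving a knob height of 130.5 mm. The top view is blocked by the arm. I'll hand in.

```bash
python3 -c "
from bench import *
print(sign_off())"
```

```text
the job is handed in; nothing more can be done
None
```

The tea locker is shut and bolted, and I handed the job in at 24.6 s of the 61 s allowed. `sign_off()` gives no verdict, so this rests on my own checks.

- **Lid:** I pressed it shut with closed fingers, ending at about 13 N with the fingertips at z = 110 mm. The last network reading put the lid edge at 110.7 mm, which agrees with a shut lid.
- **Bolt:** I lifted the handle out of its notch by the knob and slid the bolt through the staple. I felt the stop at about 45 mm of travel, where the force along the bolt rose to about 5 N against about 3 N of drag. I then backed off about 1 mm.
- **Handle:** My first try at lowering it with the knob still gripped did not work well, because the pads resisted the knob's turning and read 6.5 N. I let go and pressed the knob down from above with closed fingers. My first placement of the fingers met the knob's outer side (about 6 N), so I moved them 8 mm inward. The handle then went down freely at about 1–2 N and stopped at 138.8 mm, against 139 mm for fully level.
- **Last checks:** The final scene picture shows the handle level in the locking notch and the bolt through the staple. The network reads the knob at 130.5 mm high (130 mm is level) and 56 mm to −y of the locker's centre.
- **Not confirmed:** The arm blocked the top camera at the end, so only the scene camera confirms the result. I did not measure the other things again. The opener showed no visible shift, and the arm touched nothing else as far as I could see.

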